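# Press the hallway leaving-home switches in order

### The job

Set the house for going out with the push switches on the hallway shelf: with the fingertips, lightly press down the large round cap, then the square cap, and last the long narrow one, each well in so that it stays down. Leave the small round cap up, and do not pick up, tip or shove the switches or disturb the loose things around them.

Things in the scene. Friction and masses are not known exactly. Their poses are not given: they have to be found in the camera images.
- biground_switch: Loose black push-switch housing, 100 x 76 mm (x, y) and 26 mm tall, about 0.35 kg, on rubber feet, carrying a flat round cap 64 mm across, white like all four, at the middle of its top. Origin: centre of its underside; z up, x along the 100 mm side.
- biground_top (a point): Centre of the top face of the large round cap; 54 mm above the shelf while the cap is up. It moves with the cap.
- biground_cap (a joint): How far the large round cap is pressed down, m: 0 up (all start up), 0.024 at its hard stop, when its top still stands 4 mm above the housing (do not ram it there). It starts to move straight down at about 2.5 N and stiffens by 2.5 N per 10 mm (5 N at 10 mm, 7.5 N at 20 mm). Let go, it stays where it is, or, if pressed deeper than 10 mm, comes back to about 10 mm and stays in there. Counts as down past 6 mm.
- square_switch: Loose black push-switch housing, 100 x 76 mm (x, y) and 26 mm tall, about 0.35 kg, on rubber feet, carrying a square cap 52 x 52 mm, white like all four, at the middle of its top. Origin: centre of its underside; z up, x along the 100 mm side.
- square_top (a point): Centre of the top face of the square cap; 54 mm above the shelf while the cap is up. It moves with the cap.
- square_cap (a joint): How far the square cap is pressed down, m: 0 up (all start up), 0.024 at its hard stop, when its top still stands 4 mm above the housing (do not ram it there). It starts to move straight down at about 2.5 N and stiffens by 2.5 N per 10 mm (5 N at 10 mm, 7.5 N at 20 mm). Let go, it stays where it is, or, if pressed deeper than 10 mm, comes back to about 10 mm and stays in there. Counts as down past 6 mm.
- bar_switch: Loose black push-switch housing, 100 x 76 mm (x, y) and 26 mm tall, about 0.35 kg, on rubber feet, carrying a long narrow bar-shaped cap 88 x 22 mm (long along the body's x), white like all four, at the middle of its top. Origin: centre of its underside; z up, x along the 100 mm side.
- bar_top (a point): Centre of the top face of the long narrow cap; 54 mm above the shelf while the cap is up. It moves with the cap.
- bar_cap (a joint): How far the long narrow cap is pressed down, m: 0 up (all start up), 0.024 at its hard stop, when its top still stands 4 mm above the housing (do not ram it there). It starts to move straight down at about 2.5 N and stiffens by 2.5 N per 10 mm (5 N at 10 mm, 7.5 N at 20 mm). Let go, it stays where it is, or, if pressed deeper than 10 mm, comes back to about 10 mm and stays in there. Counts as down past 6 mm.
- smallround_switch: Loose black push-switch housing, 100 x 76 mm (x, y) and 26 mm tall, about 0.35 kg, on rubber feet, carrying a small round cap 26 mm across, white like all four, at the middle of its top. Origin: centre of its underside; z up, x along the 100 mm side.
- smallround_top (a point): Centre of the top face of the small round cap; 54 mm above the shelf while the cap is up. It moves with the cap.
- smallround_cap (a joint): How far the small round cap is pressed down, m: 0 up (all start up), 0.024 at its hard stop, when its top still stands 4 mm above the housing (do not ram it there). It starts to move straight down at about 2.5 N and stiffens by 2.5 N per 10 mm (5 N at 10 mm, 7.5 N at 20 mm). Let go, it stays where it is, or, if pressed deeper than 10 mm, comes back to about 10 mm and stays in there. Counts as down past 6 mm (this one is to stay up).
- teal_kettlebell: Bystander: teal vinyl kettlebell, 136 mm across, about 200 mm tall, 4 kg. Origin: centre of its foot.
- iron_kettlebell: Bystander: black iron kettlebell, 128 mm across, about 195 mm tall, 6 kg. Origin: centre of its foot.
- grip_trainer: Bystander: orange hand-grip trainer lying flat, about 121 x 84 x 24 mm, two handles joined by a steel bow. Origin: on the shelf at its middle.
- key_fob: Bystander: black key fob with a key, 75 x 28 x 10 mm. Origin: on the shelf at its middle.
- coin_bowl: Bystander: empty white ceramic bowl, 90 mm across, 35 mm tall. Origin: centre of its foot.
- tape_roll: Bystander: brown roll of tape, 72 mm across, 25 mm tall. Origin: centre of its underside.
- drink_bottle: Bystander: aluminium drink bottle, 68 mm across, 170 mm tall. Origin: centre of its foot. (Fixed equipment stands beyond it along the back, past x = 0.74, up to 230 mm tall, and at the sides, past y = 0.48 or -0.55, up to 120 mm tall.)
Not all that is in view belongs to the job. Leave any orange look-alike of the bar_switch alone. What is shaped like the square_switch but green is not meant.

How it is judged:
On the way, in this order (a step that is already met when the one before it is completed fails the run):
1. the large round cap is down (over 6 mm) (value of joint biground_cap above 0.006 m), for 0.1 s.
2. the square cap is down (over 6 mm) (value of joint square_cap above 0.006 m), for 0.1 s.
3. the long narrow cap is down (over 6 mm) (value of joint bar_cap above 0.006 m), for 0.1 s.
At the end, for the whole second after the job is handed in: The large round, square and long narrow caps are each pressed in by more than 6 mm, the small round cap by less than 3 mm; all four switches stand at rest on the shelf within 20 mm of where they started, and the other loose things within 15 mm (value of joint each of biground_cap, square_cap, bar_cap above 0.006 m and value of joint smallround_cap below 0.003 m and distance of each of biground_switch, square_switch, bar_switch, smallround_switch from where it was at the start of the episode below 0.02 m and height (world z) of each of biground_switch, square_switch, bar_switch, smallround_switch below 0.01 m and linear speed of each of biground_switch, square_switch, bar_switch, smallround_switch below 0.02 m/s and distance of each of teal_kettlebell, iron_kettlebell, grip_trainer, key_fob, coin_bowl, tape_roll, drink_bottle from where it was at the start of the episode below 0.015 m); the robot touches nothing.
It fails at once if the square cap is pressed before the large round one is down; or the long narrow cap is pressed before the large round and the square one are down ((value of joint square_cap above 0.004 m and value of joint biground_cap below 0.005 m) or (value of joint bar_cap above 0.004 m and value of joint any of biground_cap, square_cap below 0.005 m)).
It fails at once if the small round cap is pressed (more than 3 mm) (value of joint smallround_cap above 0.003 m).
It fails at once if a switch is pressed hard (over 25 N) (contact force between any of the arm, the fingers and biground_switch above 25 N or contact force between any of the arm, the fingers and square_switch above 25 N or contact force between any of the arm, the fingers and bar_switch above 25 N or contact force between any of the arm, the fingers and smallround_switch above 25 N).
It fails at once if a switch is lifted, tipped or shoved (over 10 mm up, 0.2 rad, 20 mm away) (height (world z) of any of biground_switch, square_switch, bar_switch, smallround_switch above 0.01 m or angle between any of biground_switch, square_switch, bar_switch, smallround_switch's own z axis and vertical above 0.2 rad or distance of any of biground_switch, square_switch, bar_switch, smallround_switch from where it was at the start of the episode above 0.02 m).
It fails at once if another thing on the shelf is moved (over 15 mm) (distance of any of teal_kettlebell, iron_kettlebell, grip_trainer, key_fob, coin_bowl, tape_roll, drink_bottle from where it was at the start of the episode above 0.015 m).
It also fails if it takes over 48 s, if anything falls off the work surface, if the arm or the gripper's body presses on something with over 40 N, if the wrist force passes 120 N, or if a joint passes its speed limit or range.

### The arm

A 6-joint arm with a two-finger parallel gripper is mounted at the origin on the work surface. World frame = base frame: x ahead of the robot, y to its left, z up, the work surface at z = 0. Lengths are in m, angles in rad, forces in N, time in s.
With the tool pointing down it reaches from about 0.3 to 0.825 m from the base axis. Payload 5.4 kg.
Tool frame: the origin (TCP) lies at the very end of the fingers, on their centre line; the grasp point (between the pads) lies 19 mm behind it; z points along the fingers, x is the direction in which the jaws open and shut, and the axes are right-handed (so a half turn about z gives the same grasp; the last joint's range is limited). The gripper opens to 92 mm and grips with 3 to 60 N. Pads are 20 mm wide; open, the fingers measure 128 mm over their backs; the gripper's body (75 mm by 189 mm) begins 69 mm behind the grasp point.
Start: joints at [0.998, 0.158, 1.597, -0, 1.386, -0.21], TCP at [0.204, 0.538, 0.215] pointing down, gripper open.
Joint ranges: [-2.91, 2.91], [-0.94, 2.29], [0.18, 2.7], [-1.29, 4.43], [0.17, 2.64], [-3, 3]. Speed limits (rad/s): [2.57, 2.57, 3.14, 3.14, 3.14, 3.14].

### API

Orientations are given as a rotation vector (axis times angle).
In Python, from workcell import bot gives the robot as it stands. Calls block until the motion is done:
- bot.goto(position, orientation): joint-space move of the TCP to a pose.
- bot.line_to(position, rot=None, max_speed=0.15): straight line of the TCP; rot=None keeps the orientation; max_speed is the mean speed in m/s.
- bot.set_joints(angles): joint-space move.
- bot.set_gripper(opening, newtons=None): opening from 0.0 (shut) to 1.0 (fully open); newtons is the grip in N (None keeps the last); returns when the fingers have stopped.
- bot.hold(seconds).
- bot.inverse_kinematics(position, orientation): joint angles nearest the present ones, or None.
- bot.read_camera(name): name is "scene" or "top" or "wrist"; returns a dict with "pixels" (420x560x3 uint8, blue, green, red), "fx", "fy", "cx", "cy" (pixels), "k1" (the pictures are not rectified: a ray, as slopes to the right and down, at radius r is drawn at 1 + k1 r^2 times it, then the intrinsics apply), "R" (3x3) and "t" (3): a world point X has camera coordinates R X + t. Camera axes: x right, y down, z forward; pixel columns grow to the right and rows downward; lengths in m; the calibration is good to about 2 mm. A picture is of the moment at which its call begins. There is no depth.
A pose or a line that the arm cannot do raises bot.MotionError and nothing moves.
- bot.job_done(): hands the job in, once; it reports no verdict.
Readings, each from a call of its own:
- bot.current_clock(): time.
- bot.current_joints(): joint angles.
- bot.current_joint_vel(): joint speeds.
- bot.current_effort(): joint torques, N m.
- bot.current_ee_pos(): TCP position.
- bot.current_tool_rot(): TCP orientation.
- bot.current_contact_force(): force on the tool from outside, world axes, zero at the start.
- bot.current_ft_torque(): the same for the moment, N m.
- bot.current_opening(): opening from 0.0 (shut) to 1.0 (fully open).
Only numpy, scipy, OpenCV 4.12 (cv2) and the standard library are available. Lean on these libraries where they do the work, as an engineer would, in place of code of your own. Each camera call takes 0.05 s, during which the arm holds its last target.

## Working session

There is one attempt and no reset: what is moved stays moved. The work goes in short steps, each a Python script; the robot and the scene stay as the last script left them, time stands still between calls to the robot, and variables do not carry over. Pictures are saved under pics/ and viewed, and the job is handed in when it is done.

```bash
mkdir -p pics; ls; python3 - <<'E'
from workcell import bot
import cv2,pickle
d={}
for n in ("scene","top","wrist"):
    c=bot.read_camera(n); d[n]=c; cv2.imwrite(f"pics/{n}0.png",c["pixels"])
    print(n,{k:c[k] for k in c if k!="pixels"})
pickle.dump(d,open("c0.pkl","wb"))
print(bot.current_clock(),bot.current_ee_pos(),bot.current_tool_rot(),bot.current_contact_force())
E
```

```text
pics
scene {'fx': 412.2714624811927, 'fy': 412.2714624811927, 'cx': 282.8477848062607, 'cy': 203.85870562203363, 'k1': -0.0551888461638697, 'R': array([[-0.54107902,  0.84088696, -0.01194257],
       [ 0.44081232,  0.27149519, -0.85555529],
       [-0.71618293, -0.46818745, -0.51757368]]), 't': array([ 0.31430243, -0.1742757 ,  1.68578571])}
top {'fx': 514.4556893572764, 'fy': 514.4556893572764, 'cx': 285.4451215301963, 'cy': 211.11595669272296, 'k1': 0.012704096731412706, 'R': array([[ 0.00854476, -0.99980175,  0.01798471],
       [-0.99049012, -0.01093225, -0.13714882],
       [ 0.13731824, -0.01664178, -0.99038717]]), 't': array([-0.00550068,  0.53965681,  1.47709241])}
wrist {'fx': 294.3597608590481, 'fy': 294.3597608590481, 'cx': 276.35558290219393, 'cy': 212.62846512816603, 'k1': -0.01672960558386134, 'R': array([[ 0.35427664,  0.93513929, -0.00160383],
       [ 0.90404323, -0.34205631,  0.25632659],
       [ 0.23915247, -0.09226046, -0.9665889 ]]), 't': array([-0.57442638, -0.02929588,  0.39043414])}
0.15 [0.20382792 0.53713486 0.21385766] [ 2.58527734e+00  1.78390264e+00 -2.08383926e-03] [ 0.62164278 -0.97403948 -0.44410303]
```

View pics/top0.png

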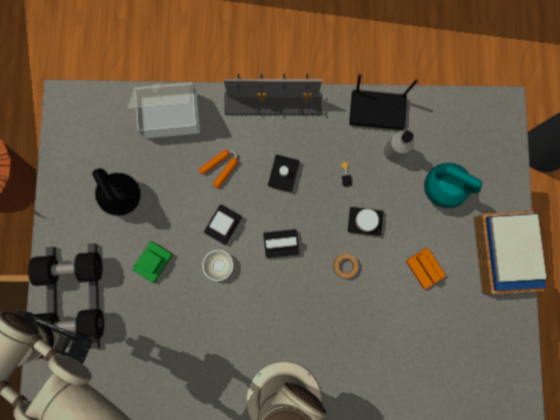

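View pics/scene0.png

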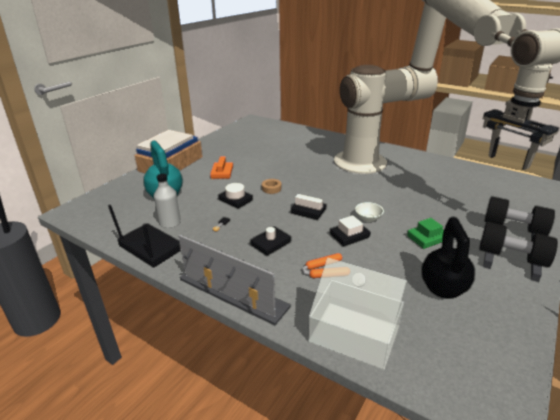

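View pics/wrist0.png

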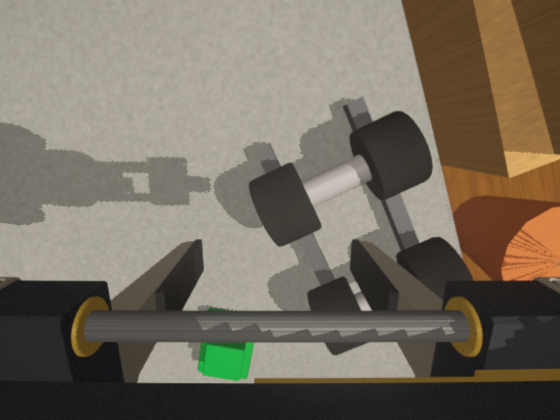

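Top view: large round cap at about (367,220), square at (223,223), bar at (282,243), small round at (284,171). The orange and green look-alikes are at (427,268) and (153,262).

```bash
cat > h.py <<'E'
import numpy as np,cv2,pickle
def K(c): return np.array([[c["fx"],0,c["cx"]],[0,c["fy"],c["cy"]],[0,0,1.]])
def D(c): return np.array([c["k1"],0,0,0.])
def px2w(c,px,z):
    n=cv2.undistortPoints(np.float64(px).reshape(-1,1,2),K(c),D(c)).reshape(-1,2)
    d=np.c_[n,np.ones(len(n))]@c["R"]; o=-c["R"].T@c["t"]
    return o+d*((z-o[2])/d[:,2])[:,None]
def w2px(c,X): return cv2.projectPoints(np.float64(X).reshape(-1,1,3),cv2.Rodrigues(c["R"])[0],c["t"],K(c),D(c))[0].reshape(-1,2)
E
python3 - <<'E'
from h import *
d=pickle.load(open("c0.pkl","rb"))
c=d["top"]; im=c["pixels"]; hsv=cv2.cvtColor(im,cv2.COLOR_BGR2HSV)
print("cam",-c["R"].T@c["t"])
for n,(u,v) in dict(big=(367,220),sq=(223,223),bar=(282,243),small=(284,171)).items():
    r=24; x0,y0=u-r,v-r
    roi=hsv[y0:v+r,x0:u+r]
    m=((roi[...,2]>150)&(roi[...,1]<60)).astype(np.uint8)
    k,l,s,ce=cv2.connectedComponentsWithStats(m)
    i=l[r,r] or 1+np.argmax(s[1:,4])
    cnt=cv2.findContours((l==i).astype(np.uint8),0,1)[0][0].reshape(-1,2)+[x0,y0]
    w=px2w(c,cnt,.054)[:,:2]; rect=cv2.minAreaRect(np.float32(w*1000))
    print(n,s[i],px2w(c,ce[i]+[x0,y0],.054)[0],rect)
    m=(roi[...,2]<45).astype(np.uint8); k,l,s,ce=cv2.connectedComponentsWithStats(m); i=1+np.argmax(s[1:,4])
    cnt=cv2.findContours((l==i).astype(np.uint8),0,1)[0][0].reshape(-1,2)+[x0,y0]
    print("  body",cv2.minAreaRect(np.float32(px2w(c,cnt,.026)[:,:2]*1000)))
for n in("top",):
  z=cv2.resize(im[130:300,130:430],None,fx=2.66,fy=2.66,interpolation=cv2.INTER_CUBIC);cv2.imwrite("pics/topz.png",z)
s=d["scene"]["pixels"][160:280,180:440]
cv2.imwrite("pics/scz.png",cv2.resize(s,None,fx=3,fy=3,interpolation=cv2.INTER_CUBIC))
E
```

```text
cam [0.33174001 0.02498151 1.5370056 ]
big [ 14  14  21  20 344] [ 0.51563297 -0.23799905  0.054     ] ((515.4139404296875, -237.64784240722656), (55.72710418701172, 58.72023391723633), 0.6040000915527344)
  body ((513.5679931640625, -237.80563354492188), (98.84981536865234, 73.18050384521484), 83.22343444824219)
sq [ 11  13  23  22 293] [0.50168637 0.1859959  0.054     ] ((501.6582336425781, 185.95379638671875), (49.54814529418945, 49.450008392333984), 60.63409423828125)
  body ((500.4274597167969, 183.52830505371094), (73.00426483154297, 94.42153930664062), 60.288021087646484)
bar [  8  19  30   9 198] [0.44669649 0.01227842 0.054     ] ((446.3426208496094, 12.924285888671875), (19.467134475708008, 84.8139877319336), 6.927647590637207)
  body ((422.6138000488281, 8.222370147705078), (26.22928810119629, 96.56053161621094), 6.8677778244018555)
small [20 20  8  7 47] [0.65892844 0.00704519 0.054     ] ((659.4500122070312, 6.8303704261779785), (18.022573471069336, 20.62895393371582), 0.711231529712677)
  body ((656.3087158203125, 6.415576934814453), (72.82984924316406, 97.80776977539062), 76.425537109375)
```

View pics/topz.png

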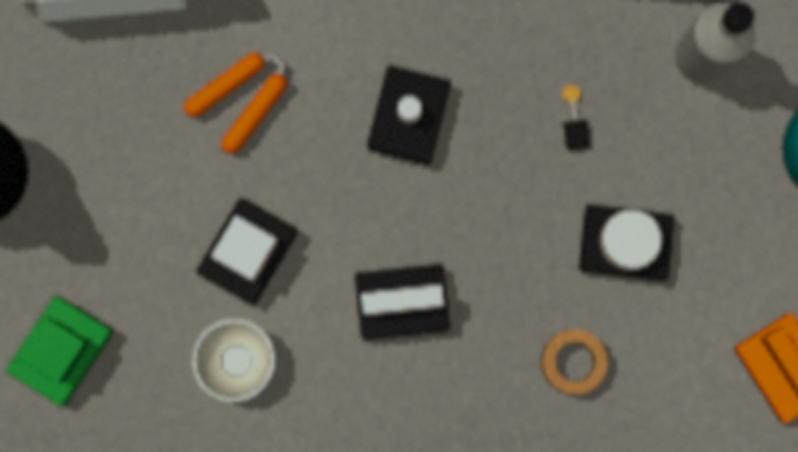

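View pics/scz.png

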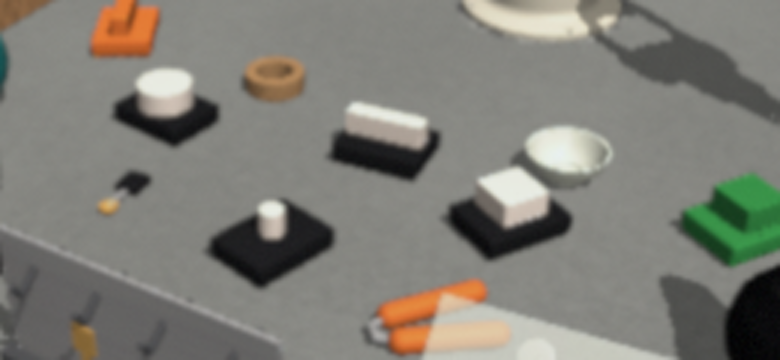

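Sizes agree with those given (58, 50x49, 85x19 and 20 mm, slightly eroded), and the shapes are clear in both views. Next I'll close the fingers and press the large round cap.

```bash
cat >> h.py <<'E'
from workcell import bot
def down(yaw): y=np.deg2rad(yaw)/2; return np.pi*np.array([np.cos(y),np.sin(y),0])
def press(x,y,yaw,zt=0.0395,fmax=12):
    bot.goto([x,y,.12],down(yaw)); bot.line_to([x,y,.064],max_speed=.1); bot.hold(.2)
    f0=np.array(bot.current_contact_force()); print("over",bot.current_ee_pos(),"f0",f0.round(2))
    z=.064
    while z>zt:
        z=max(z-.002,zt); bot.line_to([x,y,z],max_speed=.02)
        f=np.array(bot.current_contact_force())-f0; p=bot.current_ee_pos(); print(np.round(p,4),f.round(2))
        if abs(f[2])>fmax: print("STOP");break
    bot.hold(.15); print("end",np.round(bot.current_ee_pos(),4),(np.array(bot.current_contact_force())-f0).round(2))
    bot.line_to([x,y,.12],max_speed=.08); print("t",bot.current_clock())
E
python3 - <<'E'
from h import *
p=bot.current_ee_pos(); bot.line_to([p[0],p[1],.29]); bot.set_gripper(0.0,10); print(bot.current_opening())
bot.goto([.5155,-.238,.25],down(80)); print(bot.current_ee_pos(),bot.current_clock())
press(.5155,-.238,80)
cv2.imwrite("pics/w1.png",bot.read_camera("wrist")["pixels"])
E
```

```text
0.006878798697361654
[ 0.51580642 -0.23735565  0.2500688 ] 5.0833
over [ 0.51606768 -0.23840721  0.06490505] f0 [ 0.24  0.38 -0.59]
[ 0.5155 -0.2379  0.062 ] [ 0.18 -0.71  1.04]
[ 0.5154 -0.2379  0.0598] [-0.45 -0.61  0.8 ]
[ 0.5154 -0.2379  0.0578] [-0.91 -0.15 -0.48]
[ 0.5154 -0.2379  0.0558] [ 0.83 -0.28 -0.11]
[ 0.5155 -0.238   0.0539] [0.62 0.   1.17]
[ 0.5156 -0.2381  0.052 ] [-0.09  0.09  1.53]
[ 0.5156 -0.2381  0.0499] [ 1.04 -0.07  1.91]
[ 0.5156 -0.2381  0.0479] [0.7  0.29 2.04]
[ 0.5156 -0.2381  0.0459] [0.03 0.77 2.26]
[ 0.5156 -0.2381  0.0439] [ 1.06 -0.88  3.08]
[ 0.5156 -0.2381  0.0419] [ 0.38 -0.73  3.63]
[ 0.5156 -0.2381  0.04  ] [-0.14 -0.87  3.01]
[ 0.5156 -0.2381  0.0397] [-0.9  -0.14  4.68]
end [ 0.5156 -0.2381  0.0397] [-0.88 -0.21  5.84]
t 11.1333
```

View pics/w1.png

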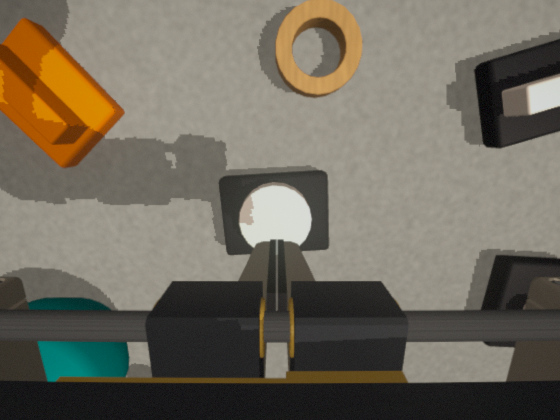

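The wrist view shows the housing unmoved with the cap low, at about (275,218). The force reached 4.7–5.8 N. I'll check the cap's height in the scene view before going on.

```bash
python3 - <<'E'
from h import *
bot.line_to([.5155,-.238,.25])
c=bot.read_camera("scene"); a=pickle.load(open("c0.pkl","rb"))["scene"]["pixels"]
f=lambda i:cv2.resize(i[165:225,200:290],None,fx=4.4,fy=4.4,interpolation=cv2.INTER_CUBIC)
cv2.imwrite("pics/s1.png",np.hstack([f(a),f(c["pixels"])]))
for z in(.054,.044): print(w2px(c,[[.5155,-.238,z]]))
E
```

```text
[[234.18555958 186.83785439]]
[[234.39819241 189.40792197]]
```

View pics/s1.png

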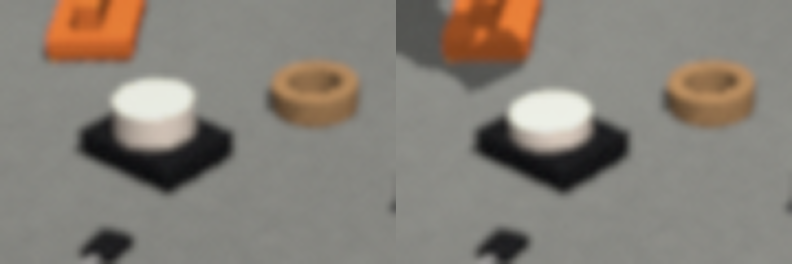

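Large round cap is about 10 mm lower than before (scene crop, left before and right after: 11 px at 4.4x zoom, 2.57 px per 10 mm), and the housing has not moved. Next, the square cap.

```bash
python3 - <<'E'
from h import *
bot.goto([.5017,.186,.25],down(61))
press(.5017,.186,61)
bot.line_to([.5017,.186,.25])
c=bot.read_camera("scene"); a=pickle.load(open("c0.pkl","rb"))["scene"]["pixels"]
f=lambda i:cv2.resize(i[200:260,310:400],None,fx=4.4,fy=4.4,interpolation=cv2.INTER_CUBIC)
cv2.imwrite("pics/s2.png",np.hstack([f(a),f(c["pixels"])]))
E
```

```text
over [0.50237867 0.18610842 0.06486135] f0 [ 0.06 -1.11 -0.36]
[0.5016 0.186  0.062 ] [0.28 1.09 0.86]
[0.5015 0.186  0.0598] [-0.49  1.39  0.89]
[0.5015 0.186  0.0578] [-0.04  1.53 -0.07]
[0.5016 0.186  0.0558] [ 1.13  1.53 -0.86]
[0.5017 0.186  0.0539] [-0.79  1.67  0.52]
[0.5018 0.186  0.052 ] [0.25 0.4  1.72]
[0.5018 0.186  0.0499] [0.22 1.65 1.47]
[0.5018 0.186  0.0479] [1.83 0.94 1.75]
[0.5018 0.186  0.0459] [0.92 1.17 1.99]
[0.5018 0.186  0.0439] [0.57 0.58 2.55]
[0.5018 0.186  0.0419] [0.57 1.59 3.25]
[0.5018 0.186  0.04  ] [0.65 1.45 3.63]
[0.5018 0.186  0.0397] [-0.46  1.25  5.93]
end [0.5018 0.186  0.0397] [-0.57  0.44  4.51]
t 19.8667
```

View pics/s2.png

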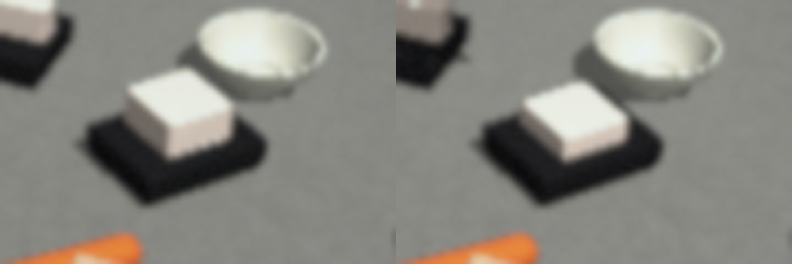

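The square cap is about 10 mm down and its housing and the bowl have not moved. Now the bar, with the jaws along its length.

```bash
python3 - <<'E'
from h import *
bot.goto([.4465,.0125,.25],down(97))
press(.4465,.0125,97)
bot.line_to([.4465,.0125,.25]); bot.goto([.25,.40,.32],down(75))
print(bot.current_clock(),bot.current_contact_force())
d=pickle.load(open("c0.pkl","rb"));c=bot.read_camera("scene"); t=bot.read_camera("top")
f=lambda i:cv2.resize(i[160:260,190:400],None,fx=3.4,fy=2.9,interpolation=cv2.INTER_CUBIC)
cv2.imwrite("pics/s3.png",np.vstack([f(d["scene"]["pixels"]),f(c["pixels"])]))
cv2.imwrite("pics/t3.png",t["pixels"])
df=cv2.absdiff(t["pixels"],d["top"]["pixels"]).max(2); cv2.imwrite("pics/d3.png",np.minimum(df.astype(int)*3,255).astype(np.uint8))
E
```

```text
over [0.44720254 0.01233606 0.06480219] f0 [-0.03  0.58  0.25]
[0.4464 0.0125 0.0619] [-0.03 -0.28 -0.18]
[0.4463 0.0125 0.0598] [ 0.31 -1.08 -0.67]
[0.4464 0.0125 0.0579] [ 0.71 -0.84 -0.04]
[0.4464 0.0125 0.0558] [ 1.44 -0.99 -0.22]
[0.4465 0.0125 0.054 ] [-0.28 -1.04 -0.24]
[0.4465 0.0125 0.0519] [-0.   -0.56  0.33]
[0.4466 0.0125 0.0499] [ 0.65 -0.66  0.35]
[0.4465 0.0125 0.0479] [ 0.97 -0.99  1.09]
[0.4465 0.0125 0.0459] [ 0.9  -0.69  0.81]
[0.4465 0.0125 0.0439] [ 0.4  -1.41  1.94]
[0.4465 0.0125 0.0419] [0.29 0.13 1.35]
[0.4466 0.0125 0.04  ] [-0.45 -1.07  1.5 ]
[0.4466 0.0125 0.0396] [-0.82 -0.11  5.32]
end [0.4466 0.0125 0.0396] [-0.61 -0.09  4.39]
t 27.9333
30.5667 [-0.29009263  0.64529668 -0.27314345]
```

View pics/s3.png

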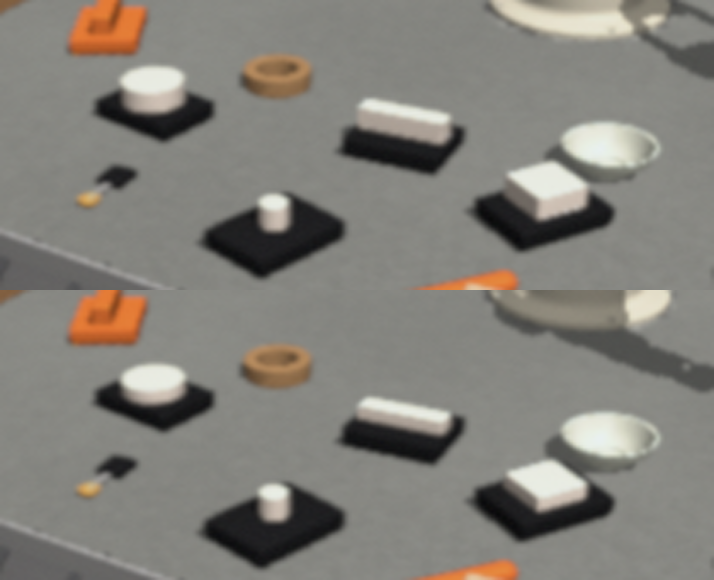

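View pics/d3.png

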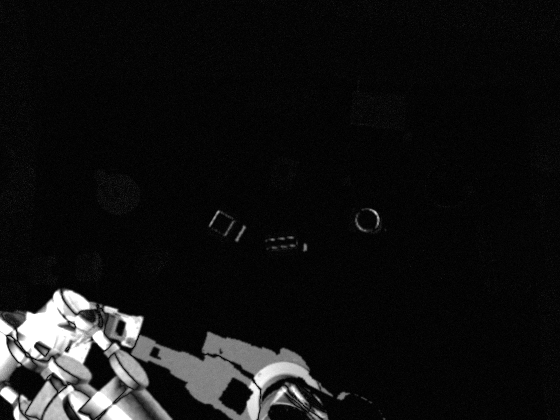

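All three caps are down and the small round one is up. Away from the arm, the top-view difference shows only the three caps and their shadows, at (223,223), (282,243) and (367,220). I'm handing it in.

```bash
python3 -c "
from workcell import bot
bot.job_done(); print(bot.current_clock())"
```

```text
the job is handed in; nothing more can be done
the job is handed in; nothing more can be done
```

With the fingers closed, I pressed the large round, the square and then the long narrow cap. Each went in about 14 mm, and the highest force reading was about 6 N. I then moved the arm clear and handed the job in at about 31 s.

- **Caps:** after each press the scene view showed that cap standing lower. The large round one measured about 10 mm lower, and the square and bar looked about the same by eye. The small round cap is still up.
- **Surroundings:** a before/after difference of the top view showed only the three caps and their shadows changed, apart from the arm and its shadow. No housing or loose thing moved.
- **Disagreement:** the force readings mid-press were below the stated spring curve, for example about 1.5–3.5 N near 14 mm where 6 N was expected. They rose to about 4.5–6 N at the bottom of each press, so I put this down to sensor noise and lag and relied on the pictures. No other check failed.

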